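# Slide the mixing slab out over the shelf end

### The job

The blue mixing slab lies flat on the raised shelf of the dental bench, where nobody can get a finger under it. Without gripping or lifting it, push it along the shelf, steadily and not with a flick, until it sticks out about 3 cm past the shelf's left-hand end (the robot's left), square to that end, so that its edge can be taken hold of. Leave it lying flat there, and do not disturb the bottle, jar and carton on the shelf or the articulator on the bench.

Things in the scene. Friction and masses are not known exactly. Their poses are not given: they have to be found in the camera images.
- slab: blue glazed ceramic mixing slab, a flat plate 100 mm (its x) by 140 mm (its y) by 8 mm thick, about 0.2 to 0.4 kg, lying loose on the shelf and slightly askew; its long side runs roughly along the shelf. Origin: centre of its underside. Its y axis points roughly to the shelf's left end. It slides on the shelf with ordinary friction and stays where it is left. A few pale dried paste spots on its top.
- slab_lead (a point): middle of the slab's short edge nearest the shelf's left end, at half thickness (70 mm from the slab's centre along its y, 4 mm above its underside)
- shelf: fixed white shelf on two white pillars: board 280 mm deep (x), 700 long (y), 25 thick, black bands on its ends, flat top 150 mm above the bench. Origin: on the bench below the board's middle. y points along the shelf to its left end (the robot's left), x across it away from the robot, z up. Aluminium upstand 15 mm high, 10 thick along the far (+x) edge; near edge and ends open; pillars wholly under the board.
- shelf_end (a point): middle of the top edge of the shelf's left end (350 mm from the shelf's middle along its y, at the height of the board's top). Its axes: y runs along the shelf towards its left end (the robot's left), x across the shelf away from the robot, z up.
- bottle: amber bottle with white cap, 54 mm diameter, 100 mm high, standing on the shelf at the rear near the upstand, leave alone. Origin: centre of its underside.
- jar: small clear powder jar with white lid, 44 mm diameter, 45 mm high, standing on the shelf at the rear near the upstand, leave alone. Origin: centre of its underside.
- carton: white and blue cardboard carton 60 x 95 mm, 36 mm high, lying on the right-hand part of the shelf, leave alone. Origin: centre of its underside.
- articulator: grey-green metal articulator (hinged jaw frame) holding white and pink plaster casts of teeth, 85 x 105 mm, 116 mm high, standing on the bench to the left of the shelf, leave alone. Origin: centre of its underside.

How it is judged:
By the outcome, as a careful person would: the job done as asked, in the order asked, and still so for the second after the job is handed in, with the robot touching nothing.
It also fails if it takes over 42 s, if anything falls off the work surface, if the arm or the gripper's body presses on something with over 40 N, if the wrist force passes 120 N, or if a joint passes its speed limit or range.

### The arm

A 6-joint arm with a two-finger parallel gripper is mounted at the origin on the work surface. World frame = base frame: x ahead of the robot, y to its left, z up, the work surface at z = 0. Lengths are in mm, angles in rad, forces in N, time in s.
With the tool pointing down it reaches from about 350 to 975 mm from the base axis. Payload 7.1 kg.
Tool frame: the origin (TCP) lies at the very end of the fingers, on their centre line; the grasp point (between the pads) lies 19 mm behind it (ctrl.pinch_z is the z of the grasp point in the tool frame, in mm); z points along the fingers, y is the direction in which the jaws open and shut (so a half turn about z gives the same grasp; the last joint's range is limited). The gripper opens to 88 mm and grips with 3 to 60 N. Pads are 20 mm wide; open, the fingers measure 115 mm over their backs; the gripper's body (75 mm by 178 mm) begins 61 mm behind the grasp point.
Start: joints at [1.201, 0.423, 1.63, -0, 1.089, -0.019], TCP at [214.749, 586.931, 222.675] pointing down, gripper open.
Joint ranges: [-3, 3], [-0.9, 2.11], [0.09, 2.58], [-1.31, 4.45], [0.11, 2.69], [-2.54, 2.54]. Speed limits (rad/s): [2.39, 2.39, 3.01, 3.14, 3.14, 3.14].

### API

Orientations are given as a rotation vector (axis times angle).
In Python, from workcell import get_obs, optics, ctrl gives the robot as it stands.
- The arm moves only by the shell command python3 -m jog 'ROWS'. ROWS is a JSON object of lists of equal length, an entry for each row: "delta_rot": the turn, a rotation vector about the tool's x, y, z in rad, a list of three; "translation": the shift along the tool's x, y, z in mm, a list of three; "hand": the opening, from -1 (shut) to 1 (fully open). In form: {"delta_rot": [[rx, ry, rz], ...], "translation": [[x, y, z], ...], "hand": [hand, ...]}. A call has 1 to 5 rows; each row is the pose to reach, as a shift and turn from the pose commanded when the call began, along the tool's axes at that moment; what a row does not reach only later rows make up. A row lasts 1/10 s, in which the tool goes at most 50 mm and 8.59 degrees, less where a joint would pass 70% of its speed; a pose out of reach is approached as far as the arm can. A call with a gripper value outside its range is refused whole. The fingers move at their own pace and stop on an object; the grip force is fixed at half the most. Time passes only in rows, so rows that repeat a pose let the fingers close. It gives the time, the measured TCP pose, the force and the opening at its end, in the units of the state.
- get_obs(): the state, without advancing time (a new reading comes with each control period).
- optics.get_image(name): name is "side" or "top"; returns the picture (480x640x3 uint8, red, green, blue); there is no depth.
- optics.calibration(name): a dict with "intrinsics" (3x3 intrinsics, pixels), "cam_to_world" (4x4, takes a point from camera to world coordinates). Camera axes: x right, y up, looking along -z (the intrinsics and any distortion apply to the point x, -y, -z); pixel columns grow to the right and rows downward; lengths in mm; the calibration is good to about 2 mm. A picture is of the moment at which its call begins. calibration takes no time and is no camera call.
- ctrl.close_job(): hands the job in, once; it reports no verdict.
The state is a dict: "t": time; "qpos": joint angles; "qvel": joint speeds; "joint_torque": joint torques, N m; "ee_pos": TCP position; "orientation": TCP orientation; "ft_force": force on the tool from outside, world axes, zero at the start; "moment": the same for the moment, N m; "width": finger opening in mm.
Only numpy, scipy, OpenCV 4.12 (cv2) and the standard library are available. Lean on these libraries where they do the work, as an engineer would, in place of code of your own. Each camera call takes 0.05 s, during which the arm holds its last target. There are 200 camera calls.

## Working session

There is one attempt and no reset: what is moved stays moved. The work goes in short steps, Python scripts to look and compute and a shell command to move; the robot and the scene stay as the last step left them, time stands still between calls to the robot, and variables do not carry over. Pictures are saved under pics/ and viewed, about 8 in all and at most 12, crops included, and the job is handed in when it is done.

```bash
mkdir -p pics; ls
python3 - <<'E'
from workcell import get_obs, optics, ctrl
import cv2
print(get_obs())
for n in ("side","top"):
    cv2.imwrite(f"pics/{n}0.png",optics.get_image(n)[:,:,::-1]); print(n,optics.calibration(n))
E
```

```text
pics
{'t': 0.0, 'qpos': array([ 1.20098411e+00,  4.23857219e-01,  1.63069977e+00, -2.23901662e-05,
        1.08858648e+00, -1.89749108e-02]), 'qvel': array([ 0.00033318,  0.00117194,  0.00156519,  0.0011567 , -0.00117292,
       -0.0016152 ]), 'joint_torque': array([-2.49377859e-03, -5.44623864e+01, -2.73667842e+01,  6.40780781e-02,
        2.25798972e-02, -7.06999208e-05]), 'ee_pos': array([214.56603634, 586.41545465, 221.88762933]), 'orientation': array([-5.48206819e-01, -3.09310653e+00,  2.39594605e-03]), 'ft_force': array([-1.14342855, -0.69680029, -0.45609775]), 'moment': array([-0.02351351,  0.0073372 , -0.01654719]), 'width': 87.76589919023509}
side {'intrinsics': array([[582.59771318,   0.        , 326.24769112],
       [  0.        , 582.59771318, 245.36759183],
       [  0.        ,   0.        ,   1.        ]]), 'cam_to_world': array([[ 8.49121255e-01,  3.35681155e-01, -4.07812772e-01,
         7.26414384e+01],
       [-5.28197518e-01,  5.38625008e-01, -6.56422488e-01,
        -8.04024683e+02],
       [-6.90501746e-04,  7.72787980e-01,  6.34663896e-01,
         9.40069766e+02],
       [ 0.00000000e+00,  0.00000000e+00,  0.00000000e+00,
         1.00000000e+00]])}
top {'intrinsics': array([[515.45038748,   0.        , 325.58785047],
       [  0.        , 515.45038748, 246.81216314],
       [  0.        ,   0.        ,   1.        ]]), 'cam_to_world': array([[-2.08829480e-02,  9.98062699e-01, -5.86067439e-02,
         5.40275460e+02],
       [-9.99641144e-01, -1.98603962e-02,  1.79763165e-02,
         5.66604521e+01],
       [ 1.67775378e-02,  5.89611110e-02,  9.98119282e-01,
         1.21892184e+03],
       [ 0.00000000e+00,  0.00000000e+00,  0.00000000e+00,
         1.00000000e+00]])}
```

View pics/top0.png

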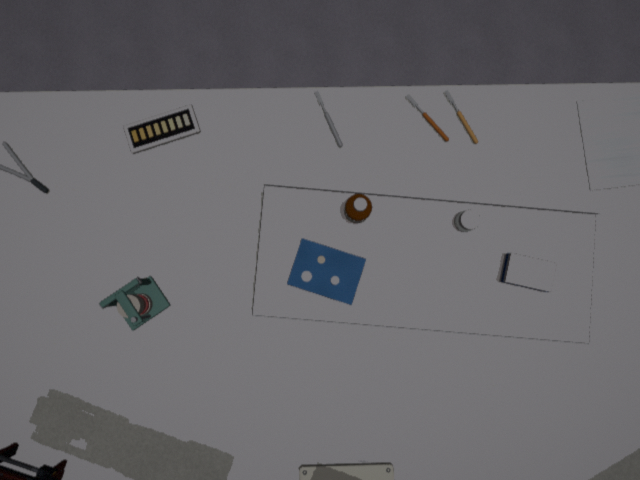

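View pics/side0.png

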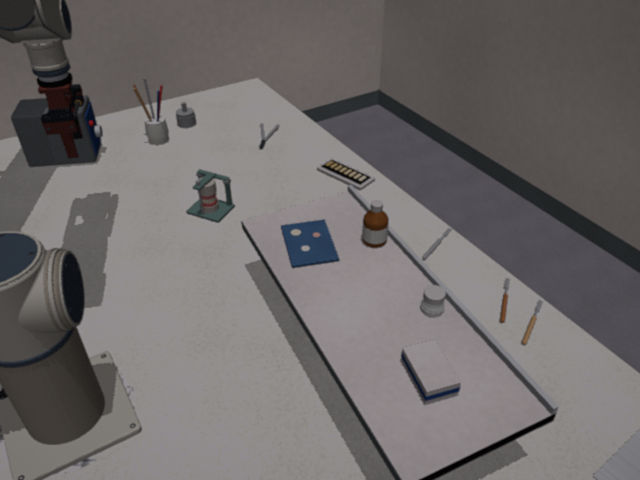

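Top view: slab corners at about (302,240), (365,257), (352,303) and (288,287). The shelf's left end runs from (264,186) to (253,316), with the bottle at (358,208) and the articulator at (135,302). Next I measure these.

```bash
cat > h.py <<'E'
import numpy as np, cv2
from workcell import get_obs, optics, ctrl
def cast(n,px,z):
    c=optics.calibration(n);K=c["intrinsics"];T=c["cam_to_world"]
    p=np.atleast_2d(np.asarray(px,float)); d=np.c_[(p-K[:2,2])/[K[0,0],K[1,1]],np.ones(len(p))]*[1,-1,-1]
    d=d@T[:3,:3].T; o=T[:3,3]
    return o+d*((z-o[2])/d[:,2])[:,None]
def slab(n,img):
    hsv=cv2.cvtColor(img,cv2.COLOR_RGB2HSV)
    m=cv2.inRange(hsv,(95,120,40),(125,255,255))
    if n=="side": m[:, :200]=0; m[330:]=0
    else: m[:, 450:]=0; m[350:]=0
    m=cv2.morphologyEx(m,cv2.MORPH_OPEN,np.ones((3,3)))
    cs=cv2.findContours(m,cv2.RETR_EXTERNAL,cv2.CHAIN_APPROX_NONE)[0]
    c=max(cs,key=cv2.contourArea)
    P=cast(n,c[:,0],158)[:,:2].astype(np.float32)
    (cx,cy),(w,h),a=cv2.minAreaRect(P)
    b=cv2.boxPoints(((cx,cy),(w,h),a)); e=[b[1]-b[0],b[2]-b[1]]
    y=max(e,key=np.linalg.norm); y=y/np.linalg.norm(y); y=y*np.sign(y[1])
    return np.array([cx,cy]),y,sorted((w,h)),m
E
python3 - <<'E'
from h import *
for n in("top","side"):
    im=cv2.imread(f"pics/{n}0.png")[:,:,::-1].copy()
    c,y,s,m=slab(n,im);print(n,c,np.degrees(np.arctan2(-y[0],y[1])),s)
im=cv2.imread("pics/top0.png");g=cv2.cvtColor(im,cv2.COLOR_BGR2GRAY).astype(int)
def line(pts): 
    W=cast("top",pts,150)[:,:2];vx,vy,x,y=cv2.fitLine(W.astype(np.float32),cv2.DIST_HUBER,0,.01,.01).ravel();return np.array([vx,vy]),np.array([x,y]),W
L=[];R=[];N=[]
for r in range(192,312,4):
    c0=int(264-(r-186)*11/130); s=g[r,c0-8:c0+9]; L.append((c0-8+s.argmin(),r))
for r in range(218,338,4):
    c0=int(596-(r-212)*7/130); s=g[r,c0-8:c0+9]; R.append((c0-8+s.argmin(),r))
for c in range(262,582,10):
    r0=int(316+(c-253)*26/337); s=g[r0-8:r0+9,c]; N.append((c,r0-8+s.argmin()))
for k,P in(("L",L),("R",R),("N",N)):
    d,p,W=line(P);print(k,d,p,np.degrees(np.arctan2(-d[0],d[1])), np.abs((W-p)@[-d[1],d[0]]).mean())
print("corners",cast("top",[(264,186),(253,316),(596,212),(590,342)],150)[:,:2])
print("art",cast("top",[(100,303),(170,298),(135,328),(148,277)],60)[:,:2]); print("bottle",cast("top",[(360,204)],250)[:,:2])
I=cv2.resize(im[170:330,230:390],(800,800),interpolation=cv2.INTER_NEAREST)[:600];cv2.imwrite("pics/c1.png",cv2.convertScaleAbs(I,alpha=1.5))
S=cv2.imread("pics/side0.png");cv2.imwrite("pics/c2.png",cv2.resize(S[170:290,225:385],(800,600)))
E
```

```text
top [552.45977783  37.27853775] -18.997097 [97.03422546386719, 137.0038604736328]
side [548.74731445  34.01925278] -19.045689 [95.29412841796875, 138.16505432128906]
L [ 0.99448377 -0.10489079] [599.0039  178.51872] -96.020874 0.511738482186236
R [ 0.99435574 -0.10609735] [ 526.5315 -517.6015] -96.090385 2.045558512653206
N [0.10656548 0.9943057 ] [ 435.49023 -100.8617 ] -6.1173677 0.496470721237757
corners [[ 732.76948151  163.3422155 ]
 [ 463.5083492   189.65405348]
 [ 665.09365306 -533.20814861]
 [ 394.51467712 -506.53981711]]
art [[493.26082462 539.61667992]
 [500.99032958 384.83978513]
 [436.37231537 462.28987992]
 [548.73027266 433.5436154 ]]
bottle [[677.11128289 -27.68493762]]
```

View pics/c1.png

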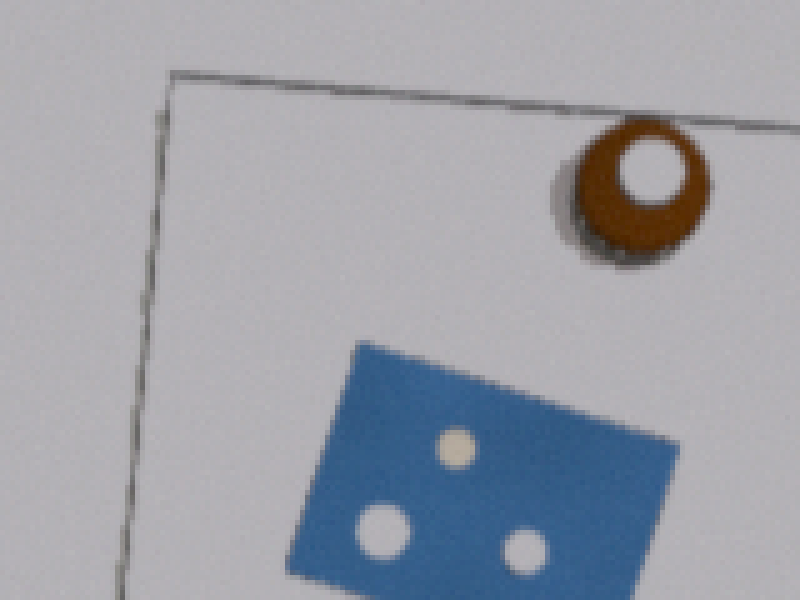

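View pics/c2.png

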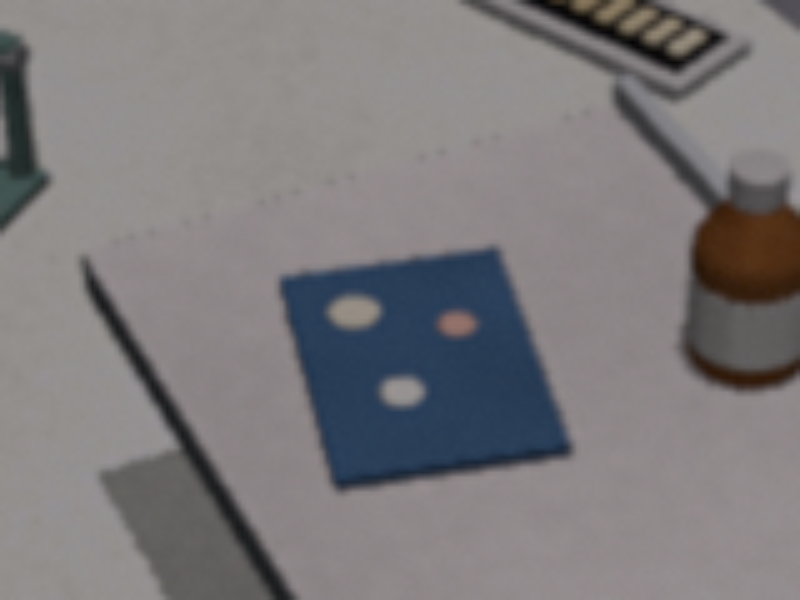

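The slab is turned 12.9° clockwise relative to the shelf and its leading edge is about 77 mm short of the end. I'll push the short trailing edge with both fingers, jaws parallel to the shelf's x, so the slab squares itself as it slides.

```bash
cat > go.py <<'E'
import sys; from h import *
from scipy.spatial.transform import Rotation as Ro
u=np.array([.9943,-.1062,0]);v=np.array([.1062,.9943,0])
o=get_obs();R=Ro.from_rotvec(o["orientation"]);p=o["ee_pos"]
D=Ro.from_matrix(np.c_[np.cross(u,[0,0,-1.]),u,[0,0,-1.]])
print("t",o["t"],"uvz",p@u,p@v,p[2],"F",o["ft_force"].round(1),"w",o["width"])
if len(sys.argv)>3:
    t=float(sys.argv[1])*u+float(sys.argv[2])*v+[0,0,float(sys.argv[3])]
    print("to go: trans",R.inv().apply(t-p).round(1),"rot",(R.inv()*D).as_rotvec().round(3),"q6",o["qpos"][5])
E
python3 -m jog '{"delta_rot":[[0,0,0.14],[0,0,0.28],[0,0,0.42],[0,0,0.56],[0,0,0.70]],"translation":[[-32,-31,0],[-64,-62,0],[-96,-93,0],[-128,-124,0],[-160,-155,0]],"hand":[0.14,0.14,0.14,0.14,0.14]}'
python3 go.py 537 -10 222
```

```text
t: 0.6
ee_pos: [312.0, 384.6, 222.4]
orientation: [-1.583, -2.714, 0.001]
ft_force: [0.8, -0.4, 0.5]
width: 52.0
t 0.6 uvz 269.3589133223879 415.5532705270727 222.4189111633569 F [ 0.8 -0.4  0.5] w 51.959922808153095
to go: trans [-5.018e+02 -3.000e+01  5.000e-01] rot [-0.     0.     0.621] q6 0.350655916812664
```

```bash
python3 -m jog '{"delta_rot":[[0,0,0.13],[0,0,0.26],[0,0,0.39],[0,0,0.51],[0,0,0.62]],"translation":[[-45,-3,0],[-90,-6,0],[-135,-9,0],[-180,-12,0],[-225,-15,0]],"hand":[0.14,0.14,0.14,0.14,0.14]}'
python3 go.py 537 -10 222
```

```text
t: 1.1
ee_pos: [410.8, 181.9, 222.6]
orientation: [-2.335, -2.102, 0.0]
ft_force: [0.7, 1.0, 0.1]
width: 50.1
t 1.1 uvz 389.15517431375713 224.50246163427786 222.6459674335306 F [0.7 1.  0.1] w 50.06681429927313
to go: trans [-234.8  147.4    0.6] rot [-0.     0.     0.002] q6 0.49497265089902426
```

```bash
python3 -m jog '{"delta_rot":[[0,0,0],[0,0,0],[0,0,0],[0,0,0],[0,0,0]],"translation":[[-37,24,0],[-78,49,0],[-118,74,0],[-158,99,0],[-198,124,0]],"hand":[0.14,0.14,0.14,0.14,0.14]}'
python3 go.py 537 -10 222
python3 -m jog '{"delta_rot":[[0,0,0],[0,0,0],[0,0,0],[0,0,0],[0,0,0]],"translation":[[-20,12,0],[-36,22,0],[-36,22,15],[-36,22,30],[-36,22,45]],"hand":[0.14,0.14,0.14,0.14,0.14]}'
python3 go.py 537 -10 153
python3 - <<'E'
from h import *
a=[cv2.convertScaleAbs(optics.get_image(n)[:,:,::-1],alpha=1.4) for n in("top","side")]
cv2.imwrite("pics/c3.png",np.hstack([cv2.resize(a[0][150:350,230:430],(400,400)),cv2.resize(a[1][130:330,220:420],(400,400))]))
E
```

```text
t: 1.6
ee_pos: [514.5, -27.7, 222.6]
orientation: [-2.33, -2.107, 0.0]
ft_force: [0.7, 0.4, 0.6]
width: 50.1
t 1.6 uvz 514.4945787988137 27.105887782748024 222.5570072246756 F [0.7 0.4 0.6] w 50.10648299847863
to go: trans [-37.2  22.2   0.5] rot [-0.    -0.     0.006] q6 0.02331436415248441
t: 2.1
ee_pos: [532.2, -63.5, 177.0]
orientation: [-2.329, -2.108, 0.0]
ft_force: [0.2, -0.1, -0.1]
width: 50.0
t 2.1 uvz 535.8805967432354 -6.6308873867353455 176.9862199311951 F [ 0.2 -0.1 -0.1] w 50.04178605572345
to go: trans [-3.4  1.1 24. ] rot [-0.    -0.     0.007] q6 -0.04135278171149942
```

View pics/c3.png

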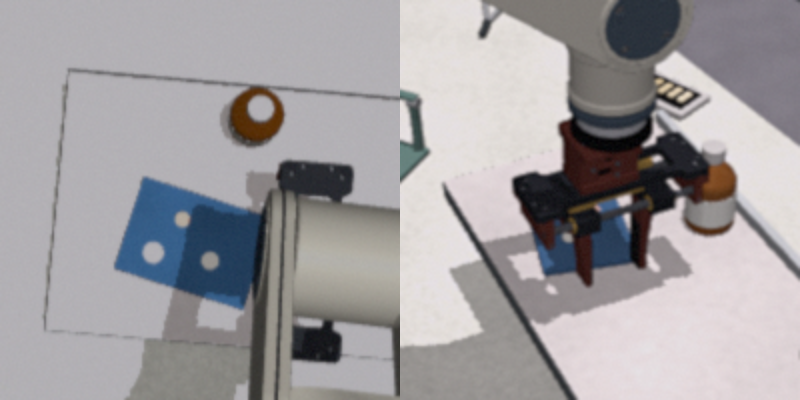

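Run:
```python
from h import *
u=np.array([.9943,-.1062,0])
print("body edge",[cast("top",[(388,230)],z)@u for z in(240,258,275)])
print("bottle near",[cast("top",[(359,222)],z)@u for z in(155,190,225)], "cap c",cast("top",[(360,204)],250)@u)
```

```text
body edge [array([632.5584515]), array([630.69432081]), array([628.93375295])]
bottle near [array([652.733812]), array([648.73498988]), array([644.73616775])] cap c [676.19188896]
```

Clearance between gripper body and bottle is about 20 mm. In the view, the fingers are behind the slab's trailing edge, so I'll descend and push.

```bash
python3 -m jog '{"delta_rot":[[0,0,0],[0,0,0],[0,0,0.006],[0,0,0.006],[0,0,0.006]],"translation":[[-3,0,8],[-3,0,16],[-3,0,21],[-3,0,23],[-3,0,23]],"hand":[0.14,0.14,0.14,0.14,0.14]}'
python3 go.py 537 20 153
python3 -m jog '{"delta_rot":[[0,0,0],[0,0,0],[0,0,0],[0,0,0],[0,0,0]],"translation":[[4,0,0],[8,0,0],[12,0,0],[16,0,0],[20,0,0]],"hand":[0.14,0.14,0.14,0.14,0.14]}'
python3 go.py 537 20 153
```

```text
t: 2.7
ee_pos: [532.0, -66.7, 154.5]
orientation: [-2.336, -2.1, 0.0]
ft_force: [-0.1, 1.0, -1.4]
width: 50.2
t 2.7 uvz 536.0415832407739 -9.772692154016 154.4670721533012 F [-0.1  1.  -1.4] w 50.19123309135669
to go: trans [29.8  0.9  1.5] rot [-0. -0.  0.] q6 -0.040894738760606716
t: 3.2
ee_pos: [534.4, -46.6, 154.8]
orientation: [2.335, 2.101, 0.0]
ft_force: [0.5, -1.0, 0.2]
width: 50.3
t 3.2 uvz 536.341014967389 10.458170148531245 154.8361354669018 F [ 0.5 -1.   0.2] w 50.27065211267161
to go: trans [9.5 0.6 1.8] rot [0.    0.    0.001] q6 -0.002856275740316036
```

```bash
python3 -m jog '{"delta_rot":[[0,0,0],[0,0,0],[0,0,0],[0,0,0],[0,0,0]],"translation":[[4,0,1.5],[8,0,1.5],[12,0,1.5],[16,0,1.5],[20,0,1.5]],"hand":[0.14,0.14,0.14,0.14,0.14]}'
python3 -m jog '{"delta_rot":[[0,0,0],[0,0,0],[0,0,0],[0,0,0],[0,0,0]],"translation":[[4,0,0],[8,0,0],[12,0,0],[16,0,0],[20,0,0]],"hand":[0.14,0.14,0.14,0.14,0.14]}'
python3 go.py 537 120 153
python3 - <<'E'
from h import *
a=[cv2.convertScaleAbs(optics.get_image(n)[:,:,::-1],alpha=1.4) for n in("top","side")]
cv2.imwrite("pics/c4.png",np.hstack([cv2.resize(a[0][150:350,200:400],(400,400)),cv2.resize(a[1][130:330,180:380],(400,400))]))
E
```

```text
t: 3.7
ee_pos: [536.6, -26.7, 153.3]
orientation: [2.336, 2.1, 0.0]
ft_force: [1.0, -3.1, 2.8]
width: 50.2
t: 4.2
ee_pos: [538.5, -6.7, 153.2]
orientation: [2.336, 2.101, 0.0]
ft_force: [0.4, -3.7, 2.6]
width: 50.0
t 4.2 uvz 536.1653684442847 50.52461343691378 153.19402987691143 F [ 0.4 -3.7  2.6] w 50.0215012874132
to go: trans [69.5  0.8  0.2] rot [0. 0. 0.] q6 0.07143771652133457
```

View pics/c4.png

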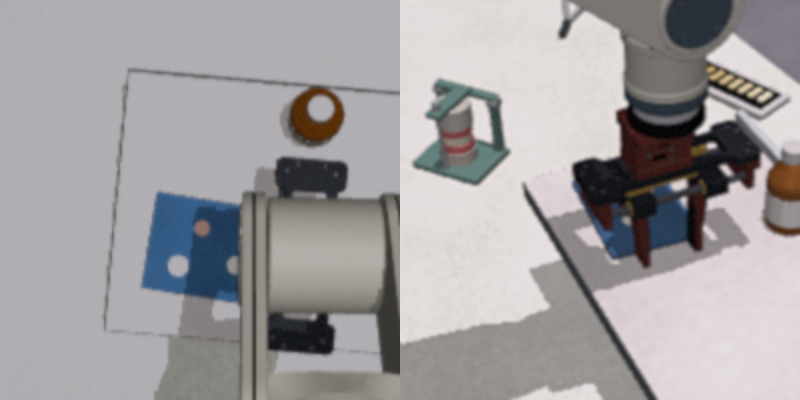

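The slab is turning square and sliding, with the bottle clear. I'll push another 48 mm, then measure the leading edge.

```bash
python3 -m jog '{"delta_rot":[[0,0,0],[0,0,0],[0,0,0],[0,0,0],[0,0,0]],"translation":[[4,0,0],[8,0,0],[12,0,0],[16,0,0],[20,0,0]],"hand":[0.14,0.14,0.14,0.14,0.14]}'
python3 -m jog '{"delta_rot":[[0,0,0],[0,0,0],[0,0,0],[0,0,0],[0,0,0]],"translation":[[4,0,0],[8,0,0],[12,0,0],[16,0,0],[20,0,0]],"hand":[0.14,0.14,0.14,0.14,0.14]}'
python3 -m jog '{"delta_rot":[[0,0,0],[0,0,0],[0,0,0],[0,0,0],[0,0,0]],"translation":[[3,0,0],[5,0,0],[7,0,0],[8,0,0],[8,0,0]],"hand":[0.14,0.14,0.14,0.14,0.14]}'
python3 go.py 537 120 153
cat > lead.py <<'E'
from h import *
# leading-edge: leftmost blue pixel per row, subpixel via blue-excess half-crossing
im=optics.get_image("top").astype(float);np.save("last.npy",im)
e=im[:,:,2]-im[:,:,0]; P=[]
top=e[180:340,200:400].max()
for r in range(190,330):
    s=e[r,180:400]; k=np.where(s>40)[0]
    if len(k)<15: continue
    k=k[0]; h=s[k+3]/2; 
    j=next(j for j in range(k-3,k+3) if s[j+1]>=h); P.append((180+j+(h-s[j])/(s[j+1]-s[j]),r))
P=np.array(P)[3:-3]; W=cast("top",P,158)[:,:2].astype(np.float32)
vx,vy,x,y=cv2.fitLine(W,cv2.DIST_HUBER,0,.01,.01).ravel()
V=W@[.1062,.9943]
print("rows",P[0],P[-1],"lead mean v",V.mean(),"overhang",V.mean()-241.1,"angle rel shelf end",np.degrees(np.arctan(vy/vx))+6.1,"resid",np.abs((W-[x,y])@[-vy,vx]).mean())
E
python3 lead.py
```

```text
t: 4.8
ee_pos: [540.3, 13.2, 153.0]
orientation: [-2.335, -2.101, 0.001]
ft_force: [-0.2, -1.2, 0.8]
width: 50.1
t: 5.3
ee_pos: [542.6, 33.1, 153.1]
orientation: [-2.336, -2.101, 0.0]
ft_force: [-0.2, -0.5, -1.8]
width: 49.9
t: 5.8
ee_pos: [543.6, 40.9, 153.2]
orientation: [-2.336, -2.1, -0.0]
ft_force: [-0.7, 0.8, -0.7]
width: 50.2
t 5.8 uvz 536.2103995320922 98.3737846509034 153.2463260555274 F [-0.7  0.8 -0.7] w 50.22855741910946
to go: trans [21.6  0.7  0.3] rot [ 0. -0.  0.] q6 0.15895236441922728
rows [253.48648649 254.        ] [249.69444444 293.        ] lead mean v 247.8762456122262 overhang 6.776245612226205 angle rel shelf end 0.047283173 resid 0.18220721
```

```bash
python3 -m jog '{"delta_rot":[[0,0,0],[0,0,0],[0,0,0],[0,0,0],[0,0,0]],"translation":[[3,0,0],[6,0,0],[9,0,0],[12,0,0],[15,0,0]],"hand":[0.14,0.14,0.14,0.14,0.14]}'
python3 -m jog '{"delta_rot":[[0,0,0],[0,0,0],[0,0,0],[0,0,0],[0,0,0]],"translation":[[3,0,0],[5,0,0],[7,0,0],[8,0,0],[8,0,0]],"hand":[0.14,0.14,0.14,0.14,0.14]}'
python3 go.py 537 120 153; python3 lead.py
```

```text
t: 6.35
ee_pos: [545.3, 55.8, 153.3]
orientation: [2.336, 2.101, 0.0]
ft_force: [-0.1, -2.2, 1.1]
width: 50.2
t: 6.85
ee_pos: [546.1, 63.7, 153.2]
orientation: [-2.336, -2.101, -0.0]
ft_force: [-0.9, -3.2, 2.5]
width: 50.1
t 6.85 uvz 536.1775113005449 121.34752408994225 153.20341389400625 F [-0.9 -3.2  2.5] w 50.12031123824276
to go: trans [-1.4  0.8  0.2] rot [ 0. -0.  0.] q6 0.20029338158668514
rows [242.43939394 253.        ] [238.6025641 292.       ] lead mean v 270.71525068979264 overhang 29.615250689792646 angle rel shelf end 0.0111198425 resid 0.15312272
```

Overhang now reads 29.6 mm with the slab square. I'll back off, lift and check with an unobstructed view.

```bash
python3 -m jog '{"delta_rot":[[0,0,0],[0,0,0],[0,0,0],[0,0,0],[0,0,0]],"translation":[[-4,0,0],[-10,0,0],[-18,0,0],[-26,0,0],[-30,0,0]],"hand":[0.14,0.14,0.14,0.14,0.14]}'
python3 -m jog '{"delta_rot":[[0,0,0],[0,0,0],[0,0,0],[0,0,0],[0,0,0]],"translation":[[0,0,-15],[0,0,-40],[0,-20,-70],[0,-50,-100],[0,-80,-130]],"hand":[0.14,0.14,0.14,0.14,0.14]}'
python3 -m jog '{"delta_rot":[[0,0,0],[0,0,0],[0,0,0],[0,0,0],[0,0,0]],"translation":[[-30,-20,0],[-70,-40,0],[-110,-60,0],[-150,-60,0],[-150,-60,0]],"hand":[0.14,0.14,0.14,0.14,0.14]}'
python3 lead.py
python3 - <<'E'
from h import *
I={n:optics.get_image(n) for n in("top","side")}
for n in I:
    c,y,s,m=slab(n,I[n]); print(n,c,"angle",np.degrees(np.arctan2(-y[0],y[1]))+6.1,s,"lead overhang",c@[.1062,.9943]+70-241.1)
a=[cv2.convertScaleAbs(I[n][:,:,::-1],alpha=1.4) for n in I]
cv2.imwrite("pics/c5.png",np.hstack([cv2.resize(a[0][140:340,180:380],(400,400)),cv2.resize(a[1][130:330,180:380],(400,400))]))
E
```

```text
t: 7.4
ee_pos: [542.6, 32.7, 153.1]
orientation: [-2.337, -2.1, 0.0]
ft_force: [0.1, 0.6, -0.2]
width: 49.9
t: 7.9
ee_pos: [462.2, 41.9, 284.0]
orientation: [-2.336, -2.1, 0.0]
ft_force: [-0.4, 0.9, 0.8]
width: 50.2
t: 8.4
ee_pos: [386.8, -104.0, 283.6]
orientation: [2.34, 2.094, -0.0]
ft_force: [0.2, 0.2, 0.5]
width: 50.3
rows [242.484375 253.      ] [258.5 296. ] lead mean v 269.79004710925705 overhang 28.69004710925705 angle rel shelf end 0.12783289 resid 1.0814886
top [548.06243896 143.74050903] angle 0.018810272 [96.6855697631836, 136.83209228515625] lead overhang 30.025419149780276
side [556.08026123  95.60094452] angle 90.434364 [51.75014877319336, 63.947086334228516] lead overhang -16.988257122039812lead.py:10: RuntimeWarning: divide by zero encountered in scalar divide
  j=next(j for j in range(k-3,k+3) if s[j+1]>=h); P.append((180+j+(h-s[j])/(s[j+1]-s[j]),r))
```

View pics/c5.png

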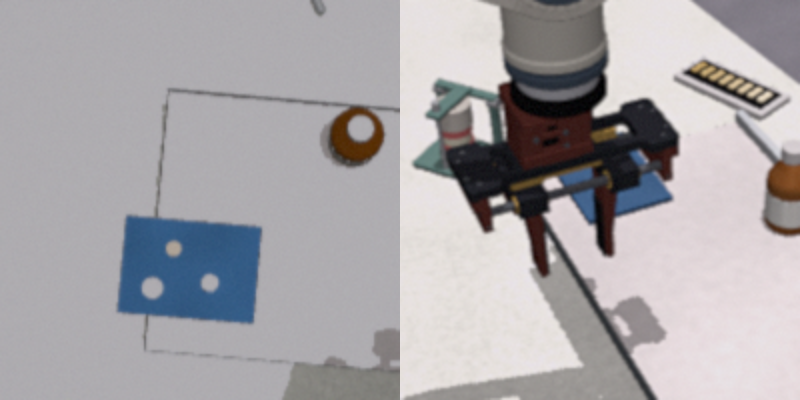

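The slab pokes out past the end and lies square. The top view gives 30.0 mm of overhang and 0.02° of skew, and the robot is clear. The bottle hasn't moved. The side reading doesn't count because the gripper hides the slab. Handing in.

```bash
python3 -c "
from workcell import ctrl
print(ctrl.close_job())"
```

```text
the job is handed in; nothing more can be done
None
```

I pushed the slab along the shelf with both fingertips on its trailing short edge, at 30–40 mm/s. It squared up against the fingers as it slid. I then backed the fingers off, raised the arm clear and handed the job in, about 8.5 s in.

**Overhang and squareness:** The final top view, with the slab unobstructed, gave 30.0 mm past the shelf's left end and 0.02° off square. The edge fit made while the fingers were still touching gave 29.6 mm and 0.01°.

**Forces:** The wrist readings at the end of each move stayed under 5 N.

**Checks that failed or disagreed:**
- **Side camera:** its final reading was unusable because the gripper hid most of the slab, so the overhang rests on the top camera alone.
- **Repeat of the edge fit:** run after I backed off, it gave 28.7 mm. It had picked up stray edge points (residual 1.1 mm against 0.15 mm before), so I did not rely on it.
- **Camera calibration:** at the start, the two cameras placed the slab about 5 mm apart. The overhang compares two things in the same picture, so this should largely cancel.
- **Bottle, jar, carton and articulator:** the bottle looked unmoved in the last top view. The gripper never came near the other three, but I did not measure them again.

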